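# Gauge the slot of a tablet dock

### The job

The slot of the upright tablet dock has just been re-set, and its width is to be read off the taper gauge. Take the gauge by its handle out of the wooden holder and lower its blade, upright and tip first, into the slot between the dock's two metal cheeks until it drags snugly on both and the sprung cheek has just given way by 1 to 2 mm; do not ram it in so far that the sprung cheek is forced wide. Stop and hold it still at that depth for reading: finish with the gauge still gripped in the slot, and leave the pot, tape roll and eraser alone.

Things in the scene. Friction and masses are not known exactly. Their poses are not given: they have to be found in the camera images.
- gauge: Taper gauge, 132 mm tall, 0.1 kg, upright in the wooden holder, tip down. Origin at the blade tip; z up, x along the blade's width, y through its thickness. Steel blade z=0 to 72 mm, 26 mm wide, thickness 2.5 mm at the tip growing symmetrically by 1 mm per 8 mm to 11.5 mm. Black collar 38 (x) x 28 (y) mm at z=72 to 77 mm, black handle above.
- blade_tip (a point): Middle of the blade's tip edge. The blade pivots softly in the handle (about the gauge's x, at z=78 mm, up to 0.1 rad, sprung back to straight), so it follows the slot if it enters a few mm off-centre.
- gauge_handle (a point): Point on the gauge's axis, 112 mm above its tip, to pinch across y. The handle is 30 (x) x 16 (y) mm and spans from 35 mm below to 20 mm above this point.
- holder: Wooden gauge holder, fixed: upright block 46 (x) x 31 (y) mm, top 80 mm above the desk (the gauge's collar rests on it, tip 8 mm above the desk), with a slot 30 (x) x 15 (y) mm open at the top; foot 80 x 70 x 6 mm. Origin on the desk under the slot's middle; gauge axes follow it within 2 degrees. Lift the gauge straight up over 75 mm to clear it.
- dock: Tablet dock, fixed: grey base 120 (x) x 100 (y=-40 to 60) x 10 mm and an upright aluminium cheek, 90 mm long, 5 mm thick, inner face at y=0 up to 78 mm; above that a lip slants outward at 45 degrees to y=-8 mm at 86 mm, making a funnel mouth. Origin on the desk under the inner face's middle; z up, x along the slot, y across it from fixed to sprung cheek.
- dock_edge (a point): Middle of the fixed cheek's upper inner edge, where the slanted lip meets the upright face: y=0, 78 mm above the desk. This edge is where the blade first rubs.
- housing: Grey block, 80 (x) x 18 (y) x 55 mm, on the dock's base that carries the sprung cheek on two pins. Its origin lies on the desk, under the sprung cheek's inner face at rest; same axes as the dock. Its y in the dock's frame is the slot's width at rest, 5 to 7.5 mm, different each time. It is fixed.
- jaw_edge (a point): Middle of the sprung cheek's upper inner edge (bottom of its slanted lip, 78 mm above the desk); moves with that cheek. The slot's middle is halfway between dock_edge and jaw_edge.
- jaw (a joint): Slide of the sprung cheek (mirror image of the fixed one), m: 0 at rest, grows as it is pushed back, stop at 7 mm. 3 N to start it, then 1 N per mm. In a slot w mm wide the blade touches both edges when its tip is 8 x (w - 2.5) mm below them; each further 8 mm of depth pushes the cheek back 1 mm, dragging with several newtons.
- grey_pot: Bystander: small grey lidded pot, 48 mm wide, 42 mm high; origin at its underside.
- washi_3: Bystander: roll of paper tape lying flat, 50 mm across, 18 mm high; origin at its underside.
- eraser: Bystander: eraser, 19 x 42 x 12 mm; origin at its underside.
Things that resemble listed ones, but are neither listed nor needed, are in the scene too. What is meant by the gauge is not blue or turquoise, and is the larger of those in its own colour.

How it is judged (in metres and radians):
On the way, in this order (a step that is already met when the one before it is completed fails the run):
1. the gauge is lifted clear out of the holder in the gripper (height (world z) of blade_tip above 0.083 m and contact force between gauge and holder below 0.05 N and contact force between the fingers and gauge above 1 N), for 0.1 s.
2. the blade tip is in the slot between the cheeks (x of blade_tip in the frame of dock between -0.032 and 0.032 m and y of blade_tip in the frame of dock between -0.001 and 0.011 m and z of blade_tip in the frame of dock below 0.072 m and contact force between the fingers and gauge above 1 N), for 0.1 s.
At the end, for the whole second after the job is handed in: Gripped (over 3 N), still, upright within 0.15 rad, off the holder; blade tip in the slot, 12 mm or more below the cheeks' edges, 10 mm or more above the desk, within 32 mm of the slot's middle; over 0.8 N on each cheek; sprung cheek pushed back 0.5 to 2.9 mm (x of blade_tip in the frame of dock between -0.032 and 0.032 m and y of blade_tip in the frame of dock between -0.001 and 0.011 m and z of blade_tip in the frame of dock between 0.01 and 0.066 m and value of joint jaw between 0.0005 and 0.0029 m and contact force between gauge and dock above 0.8 N and contact force between gauge and housing above 0.8 N and contact force between the fingers and gauge above 3 N and contact force between gauge and holder below 0.05 N and angle between gauge's own z axis and vertical below 0.15 rad and linear speed of gauge below 0.01 m/s); the arm keeps its last pose, push and grip.
It fails at once if the sprung cheek is forced back more than 4 mm (value of joint jaw above 0.004 m).
It fails at once if a bystander (pot, tape roll or eraser) is moved more than 15 mm (distance of any of grey_pot, washi_3, eraser from where it was at the start of the episode above 0.015 m).
It also fails if it takes over 45 s, if anything falls off the work surface, if the arm or the gripper's body presses on something with over 40 N, if the wrist force passes 120 N, or if a joint passes its speed limit or range.

### The arm

A 6-joint arm with a two-finger parallel gripper is mounted at the origin on a cart in front of the work surface, level with it; the furniture and walls round the work are solid. World frame = base frame: x ahead of the robot, y to its left, z up, the work surface at z = 0. Lengths are in m, angles in degrees, forces in N, time in s.
With the tool pointing down it reaches from about 0.275 to 1 m from the base axis. Payload 8.4 kg.
Tool frame: the origin (TCP) lies midway between the tips of the shut fingers; the grasp point (between the pads) lies 19 mm behind it; z points along the fingers, y is the line along which they close (so a half turn about z gives the same grasp; the last joint's range is limited). The gripper opens to 85 mm and grips with 20 to 120 N. Pads are 22 mm wide; open, the fingers measure 114 mm over their backs; the gripper's body (76 mm by 85 mm) begins 54 mm behind the grasp point. The pads swing forward as they close: fully open they stand 13 mm farther back than shut.
Start: joints at [73.717, 20.225, 93.587, -0, 66.188, -0.138], TCP at [0.174, 0.6, 0.231] pointing down, gripper open.
Joint ranges: [-150.9, 150.9], [-52.94, 120.26], [3.33, 152.33], [-74.26, 254.26], [0, 154.13], [-172.89, 172.89]. Speed limits (degrees/s): [127.2, 127.2, 159.86, 180, 180, 180].

### API

Orientations are given as a 3x3 rotation matrix whose columns are the frame's x, y, z axes.
In Python, from station import readout, grab_frame, camera_model, workorder gives the robot as it stands.
- The arm moves only by the tool move_arm, never from a script. Its argument "targets" is a list that holds one entry, the list of rows, each a list of 4 numbers: the shift along the tool's x, y, z in cm, then the turn about the tool's z in units of 6 degrees (1.0 is 6 degrees). In form: [[[dx, dy, dz, twist], ...]]. A call has 1 to 12 rows; each row shifts and turns the commanded pose from where the row before left it, along the tool's axes as they then stand; what a row does not reach is not made up. A row lasts 1/12 s, in which the tool goes at most 41.7 mm and 7.16 degrees, less where a joint would pass 70% of its speed; a pose out of reach is approached as far as the arm can. A call is refused whole if a number of a shift passes 4.17 or a number of a turn 1, either way. A call with a gripper value outside its range is refused whole. "jaw" is the gripper command: -1 is fully open, 1 is shut, values between are in proportion, set as the call begins (left out, the last holds). The fingers move at their own pace and stop on an object; "grip_force" is the grip in N (left out, the last holds). Time passes only in rows, so rows that do not move let the fingers close. It gives the time, the measured TCP pose, the force, the opening and the grip force at its end, in the units of the state.
- readout.sense(): the state, without advancing time (a new reading comes with each control period).
- grab_frame(name): name is "side" or "top" or "wrist"; returns (picture, depth): 480x640x3 uint8, red, green, blue; 480x640 float32, m along the optical axis (not along the pixel's ray), 0 where there is no reading.
- camera_model(name): a dict with "fx", "fy", "cx", "cy" (pixels), "extrinsics" (4x4, takes a point from camera to world coordinates). Camera axes: x right, y down, z forward; pixel columns grow to the right and rows downward; lengths in m; the calibration is good to about 2 mm. The wrist camera is an equidistant fisheye: a pixel r from the principal point sees the ray r / f radians off the axis. A picture is of the moment at which its call begins: read the wrist's pose just before it. camera_model takes no time and is no camera call; for the wrist camera it gives the pose at the moment of the call.
- workorder.finish_job(): hands the job in; it is judged then, once.
The state is a dict: "clock": time; "joints": joint angles; "dq": joint speeds; "tau": joint torques, N m; "tcp_pos": TCP position; "eef_rot": TCP orientation; "wrist_force": force on the tool from outside, world axes, zero at the start; "wrist_torque": the same for the moment, N m; "width": finger opening in m; "grasp_force": force on a finger pad.
Only numpy, scipy, OpenCV 4.12 (cv2) and the standard library are available. Lean on these libraries where they do the work, as an engineer would, in place of code of your own. Each camera call takes 0.05 s, during which the arm holds its last target. There are 200 camera calls.

## Working session

There is one attempt and no reset: what is moved stays moved. The work goes in short steps, Python scripts to look and compute and a tool call to move; the robot and the scene stay as the last step left them, time stands still between calls to the robot, and variables do not carry over. Pictures are saved under pics/ and viewed, at most 10 in all, crops included, and the job is handed in when it is done.

Besides the shell and the picture viewer there is one more tool, called after "Emit:" as name(argument=value, ...), one argument or row to a line, values as JSON. move_arm: Moves the arm, as the interface text tells. Its arguments: {"type":"object","properties":{"targets":{"type":"array"},"jaw":{"type":"number"},"grip_force":{"type":"number"}},"required":["targets"]}

```bash
mkdir -p pics; ls; python3 - <<'E'
from station import readout, grab_frame, camera_model
import cv2, numpy as np
for n in ("top","side"):
    im,d=grab_frame(n); cv2.imwrite(f"pics/{n}0.png",im[...,::-1]); np.savez(f"{n}0.npz",im=im,d=d)
    m=camera_model(n); print(n,m['fx'],m['cx'],m['cy'],np.round(m['extrinsics'],3).tolist(),(d>0).mean())
s=readout.sense();print(s['clock'],s['tcp_pos'],np.round(s['eef_rot'],3).tolist(),s['width'])
E
```

```text
pics
top 462.40328709721587 311.91162229090503 243.10351976074878 [[-0.028, -0.996, 0.082, 0.468], [-0.999, 0.031, 0.027, -0.031], [-0.03, -0.081, -0.996, 0.951], [0.0, 0.0, 0.0, 1.0]] 0.9959602864583333
side 614.695637979689 324.40571171496487 235.28473929031463 [[0.85, -0.293, 0.439, -0.046], [-0.527, -0.504, 0.684, -0.883], [0.021, -0.813, -0.582, 0.854], [0.0, 0.0, 0.0, 1.0]] 0.99615234375
0.1 [0.17367885 0.59994531 0.23061435] [[-0.961, 0.278, -0.0], [0.278, 0.961, -0.001], [0.0, -0.001, -1.0]] 0.08562017717026689
```

View pics/top0.png

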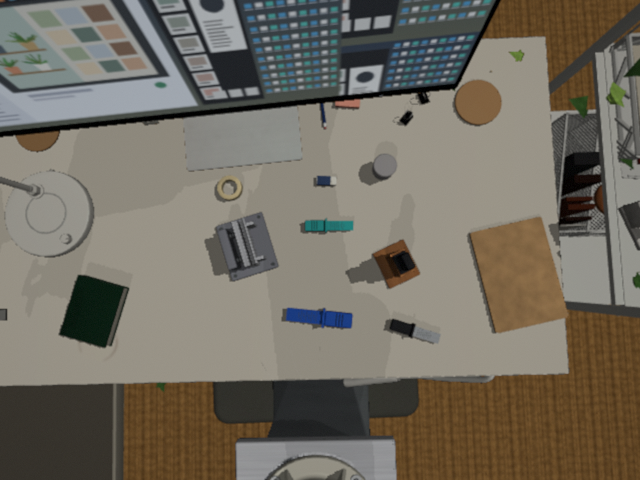

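View pics/side0.png

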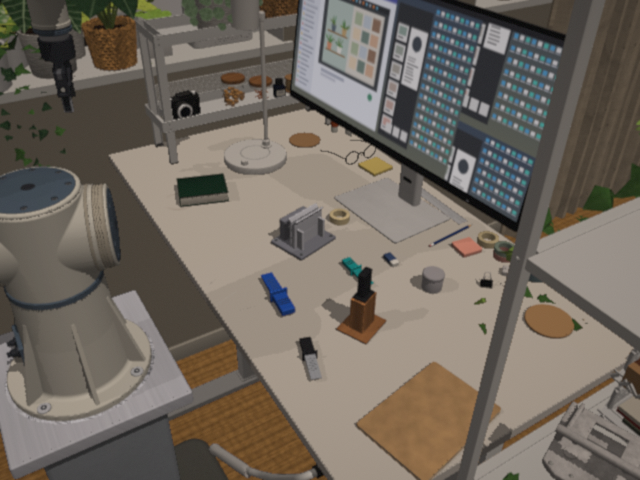

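The black gauges are at top (402,262), standing in the holder, and (413,330), lying flat. The blue one at (320,318) and turquoise one at (330,226) are excluded. The standing black one looks like the target; I'll check it in a crop. The dock is at (247,245), pot at (384,166), tape at (230,188) and eraser at (325,181).

```bash
cat > h.py <<'E'
import numpy as np, cv2
from station import readout, grab_frame, camera_model
def cloud(d,m):
    v,u=np.mgrid[:480,:640]
    T=m['extrinsics']
    P=np.stack([(u-m['cx'])/m['fx']*d,(v-m['cy'])/m['fy']*d,d],-1)
    return P@T[:3,:3].T+T[:3,3]
def rect(P):
    (c,s,a)=cv2.minAreaRect((P[:,:2]*1000).astype(np.float32)); return np.round(c,1),np.round(s,1),round(a,1)
E
python3 - <<'E'
from h import *
for n in ("top","side"):
    z=np.load(n+"0.npz"); im,d=z['im'],z['d']; W=cloud(d,camera_model(n)); W[d==0]=np.nan
    z_=W[...,2]
    desk=W[(abs(z_)<.01)&(abs(W[...,0]-.45)<.1)&(abs(W[...,1])<.2)]
    print(n,"desk z",np.median(desk[:,2]))
    def box(cx,cy,r,lo,hi): return W[(abs(W[...,0]-cx)<r)&(abs(W[...,1]-cy)<r)&(z_>lo)&(z_<hi)]
    hx,hy=W[262,402,:2] if n=="top" else (H[0],H[1]); H=(hx,hy)
    dx,dy=W[245,247,:2] if n=="top" else (D[0],D[1]); D=(dx,dy)
    print(H,D)
    for lo,hi in ((.12,.15),(.07,.09),(.06,.11),(.003,.012)):
        p=box(hx,hy,.06,lo,hi); 
        if len(p)>5: print("H",lo,hi,len(p),rect(p),np.median(p[:,2]))
    for lo,hi in ((.08,.095),(.07,.09),(.05,.06),(.006,.014)):
        p=box(dx,dy,.09,lo,hi); 
        if len(p)>5: print("D",lo,hi,len(p),rect(p),np.median(p[:,2]))
t=np.load("top0.npz")['im'][...,::-1]
a=cv2.resize(t[200:290,200:290],(400,400),interpolation=3); b=cv2.resize(t[220:350,350:450],(310,400),interpolation=3)
s=np.load("side0.npz")['im'][...,::-1]; 
c=cv2.resize(s[255:385,290:390],(310,400))
cv2.imwrite("pics/c1.png",cv2.resize(np.hstack([a,b,c]),None,fx=.78,fy=.78))
E
```

```text
top desk z -0.00011845478152017197
(np.float64(0.49658445023806475), np.float64(-0.16672286890992818)) (np.float64(0.5391113222593824), np.float64(0.11555189033686841))
H 0.12 0.15 184 (array([ 497.2, -174.6]), array([30.1, 16.4]), 24.3) 0.13915859479412968
H 0.07 0.09 222 (array([ 497.6, -174.5]), array([46., 31.]), 24.4) 0.08235106400199244
H 0.06 0.11 270 (array([ 497.5, -174.3]), array([46. , 31.4]), 24.4) 0.08252134018820478
H 0.003 0.012 793 (array([ 493.7, -167.9]), array([115.4, 110.1]), 88.2) 0.005606114206371915
D 0.08 0.095 420 (array([544.4, 122.4]), array([89.9, 26.4]), 15.8) 0.08359305654493343
D 0.07 0.09 544 (array([544.4, 122.4]), array([90. , 26.4]), 15.8) 0.08280881210437058
D 0.05 0.06 123 (array([540.4, 133.3]), array([87.9, 73. ]), 15.8) 0.056559324661497934
D 0.006 0.014 1383 (array([553.6, 127.8]), array([140.6, 109.9]), 16.2) 0.010016472095944251
side desk z -0.0015646672747556822
(np.float64(0.49658445023806475), np.float64(-0.16672286890992818)) (np.float64(0.5391113222593824), np.float64(0.11555189033686841))
H 0.12 0.15 181 (array([ 498.2, -177.8]), array([33.8, 17.3]), 22.3) 0.13557926810873888
H 0.07 0.09 264 (array([ 497.1, -178. ]), array([49.5, 32.1]), 22.5) 0.08063715936648425
H 0.06 0.11 474 (array([ 497.1, -178. ]), array([49.3, 32.5]), 23.1) 0.08103290221459986
H 0.003 0.012 506 (array([ 496.8, -177.6]), array([81.4, 70.1]), 23.9) 0.005116409558657442
D 0.08 0.095 137 (array([544.1, 119.4]), array([91.1, 29.8]), 17.9) 0.08208415450278927
D 0.07 0.09 324 (array([544. , 119.6]), array([93.6, 29.2]), 16.8) 0.07889648144067524
D 0.05 0.06 190 (array([539.3, 131.4]), array([92.9, 74.9]), 16.3) 0.05523199296132497
D 0.006 0.014 631 (array([541.8, 125.3]), array([123.6, 103. ]), 15.6) 0.008534449308544967
```

View pics/c1.png

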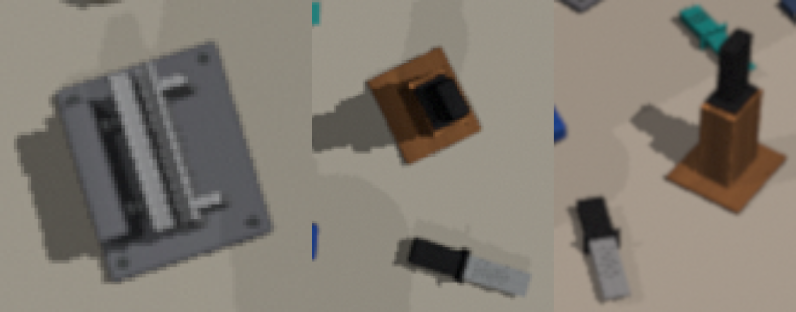

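The crop confirms it: the standing gauge in the wooden holder is black, and bigger than the lying black one. In the dock, the housing is on the world +y side, so dock yaw is about 15.8°. Moving over the holder.

Emit:
move_arm(
  targets=[
    [[-2.19,-2.73,0,0],[-2.19,-2.73,0,0],[-2.19,-2.73,0,0],[-2.19,-2.73,0,0],[-2.19,-2.73,0,0],[-2.19,-2.73,0,0],[-2.19,-2.73,0,0],[-2.19,-2.73,0,0],[-2.19,-2.73,0,0],[-2.19,-2.73,0,0],[-2.19,-2.73,0,0],[-2.19,-2.73,0,0]],
  ],
  jaw=-1,
)

```text
clock: 1.1
tcp_pos: [0.3352, 0.2109, 0.2312]
eef_rot: [[-0.961, 0.278, 0.0], [0.278, 0.961, 0.0], [-0.0, 0.0, -1.0]]
wrist_force: [0.3, 0.8, 0.1]
width: 0.0857
grasp_force: 0.0
```

Emit:
move_arm(
  targets=[
    [[-2.19,-2.73,0,0],[-2.19,-2.73,0,0],[-2.19,-2.73,0,0],[-2.19,-2.73,0,0],[-2.19,-2.73,0,0],[-2.19,-2.73,0,0],[-2.19,-2.73,0,0],[-2.19,-2.73,0,0],[-2.19,-2.73,0,0],[-2.19,-2.73,0,0],[-2.19,-2.73,0,0],[-2.19,-2.73,0,0]],
  ],
)

```text
clock: 2.1
tcp_pos: [0.4966, -0.177, 0.231]
eef_rot: [[-0.96, 0.278, -0.0], [0.278, 0.96, 0.0], [0.0, 0.0, -1.0]]
wrist_force: [0.8, -0.0, -0.0]
width: 0.0853
grasp_force: 0.0
```

Emit:
move_arm(
  targets=[
    [[0,0,0,1],[0,0,0,1],[0,0,0,1],[0,0,0,1],[0,0,0,1],[0,0,0,1],[0,0,0,1],[0,0,0,1],[0,0,0,1],[0,0,0,1],[0,0,0,1],[0,0,0,1]],
  ],
)

```text
clock: 3.1
tcp_pos: [0.4962, -0.175, 0.231]
eef_rot: [[-0.027, 1.0, -0.001], [1.0, 0.027, 0.0], [0.0, -0.001, -1.0]]
wrist_force: [0.2, -0.8, -0.1]
width: 0.0855
grasp_force: 0.0
```

Emit:
move_arm(
  targets=[
    [[0,0,0,1],[0,0,0,1],[0,0,0,1],[0,0,0,1],[0,0,0,1],[0,0,0,1],[0,0,0,1],[0,0,0,1],[0,0,0,1],[0,0,0,1],[0,0,0,1],[0,0,0,0.25]],
  ],
)

```text
clock: 4.1
tcp_pos: [0.4962, -0.1751, 0.231]
eef_rot: [[0.914, 0.407, -0.001], [0.407, -0.914, 0.0], [-0.0, -0.001, -1.0]]
wrist_force: [-0.6, -0.4, -0.1]
width: 0.0855
grasp_force: 0.0
```

```bash
python3 - <<'E'
from h import *
s=readout.sense();print(s['clock'],s['tcp_pos'],np.round(s['eef_rot'],3).tolist(),s['width'],np.round(s['joints'],1),s['wrist_force'])
m=camera_model("wrist"); im,d=grab_frame("wrist"); cv2.imwrite("pics/w1.png",im[...,::-1]); np.savez("w1.npz",im=im,d=d)
print(m['fx'],m['cx'],m['cy'],np.round(m['extrinsics'],3).tolist())
E
```

```text
4.1 [ 0.49620028 -0.17506774  0.2309608 ] [[0.914, 0.407, -0.001], [0.407, -0.914, 0.0], [-0.0, -0.001, -1.0]] 0.08549777367934269 [-19.6  11.5 105.6   0.   63.   46.4] [-0.62161217 -0.40959521 -0.14044311]
371.64829954431775 318.83663065384206 243.3786468139932 [[0.406, -0.873, -0.269, 0.564], [-0.914, -0.389, -0.119, -0.145], [-0.0, 0.294, -0.956, 0.374], [0.0, 0.0, 0.0, 1.0]]
```

View pics/w1.png

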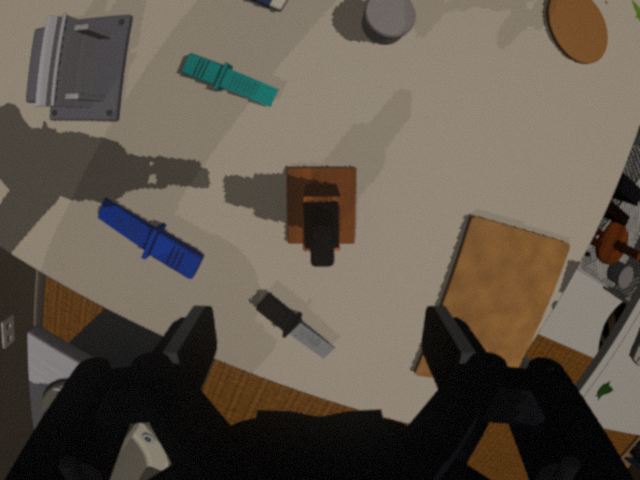

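The wrist view shows the holder foot at (321,205) with the black gauge handle at (321,232), between the open fingers at (210,330) and (430,330). The handle looks square to the gripper. I'll refine it with wrist depth.

```bash
cat >> h.py <<'E'
def wcloud(d,m):
    v,u=np.mgrid[:480,:640].astype(float)
    x=(u-m['cx'])/m['fx']; y=(v-m['cy'])/m['fy']; r=np.hypot(x,y)+1e-9; k=np.tan(np.minimum(r,1.5))/r*d
    T=m['extrinsics']; return np.stack([x*k,y*k,d],-1)@T[:3,:3].T+T[:3,3]
E
python3 - <<'E'
from h import *
z=np.load("w1.npz"); m=camera_model("wrist"); W=wcloud(z['d'],m); ok=z['d']>0
q=lambda cx,cy,r,lo,hi: W[ok&(abs(W[...,0]-cx)<r)&(abs(W[...,1]-cy)<r)&(W[...,2]>lo)&(W[...,2]<hi)]
for lo,hi in ((.125,.15),(.09,.15),(.07,.09),(.003,.012)):
    p=q(.497,-.175,.07 if lo<.05 else .04,lo,hi); print(lo,len(p),rect(p),np.median(p[:,2]))
    s=readout.sense();R=s['eef_rot']; t=(p-s['tcp_pos'])@R; print(" tool x,y range mm",np.round(np.percentile(t,[1,99],0)*1000,1).tolist())
for lo,hi in ((.08,.095),(.05,.06)):
    p=q(.544,.121,.08,lo,hi); print("D",lo,len(p),rect(p) if len(p)>4 else 0)
E
```

```text
0.125 1127 (array([ 497.8, -176.2]), array([30.6, 16.3]), 25.0) 0.14029019878638402
 tool x,y range mm [[-12.9, -6.4, 89.0], [16.0, 9.5, 104.5]]
0.09 1352 (array([ 497.8, -176.2]), array([30.6, 16.9]), 24.9) 0.14001928723744544
 tool x,y range mm [[-12.7, -6.4, 89.0], [16.2, 9.5, 140.0]]
0.07 1125 (array([ 498.2, -176.3]), array([46.6, 30.1]), 23.6) 0.08477029168881983
 tool x,y range mm [[-21.0, -13.0, 143.1], [24.5, 17.1, 158.7]]
0.003 3197 (array([ 495.3, -185.7]), array([161. ,  91.9]), 30.5) 0.006635869561923136
 tool x,y range mm [[-37.7, -32.7, 222.5], [41.4, 36.8, 226.7]]
D 0.08 1237 (array([544.1, 120.6]), array([90.2, 27.9]), 15.9)
D 0.05 568 (array([535.2, 110.4]), array([ 58.8, 100.8]), 75.3)
```

Emit:
move_arm(
  targets=[
    [[0.16,0.16,0,-0.1],[0,0,2.0,0],[0,0,2.2,0],[0,0,2.2,0],[0,0,2.2,0],[0,0,2.2,0],[0,0,1.5,0],[0,0,0.7,0],[0,0,0,0],[0,0,0,0]],
  ],
)

```text
clock: 4.98
tcp_pos: [0.4988, -0.1761, 0.1015]
eef_rot: [[0.906, 0.423, -0.0], [0.423, -0.906, 0.0], [-0.0, -0.0, -1.0]]
wrist_force: [0.6, 0.1, 0.2]
width: 0.0853
grasp_force: 0.0
```

Emit:
move_arm(
  targets=[
    [[0,0,0,0],[0,0,0,0],[0,0,0,0],[0,0,0,0],[0,0,0,0],[0,0,0,0],[0,0,0,0],[0,0,0,0],[0,0,0,0],[0,0,0,0],[0,0,0,0],[0,0,0,0]],
  ],
  jaw=1,
  grip_force=60,
)

```text
clock: 5.98
tcp_pos: [0.4989, -0.176, 0.1017]
eef_rot: [[0.907, 0.422, 0.001], [0.422, -0.907, -0.0], [0.0, 0.0, -1.0]]
wrist_force: [-0.8, -0.2, 5.6]
width: 0.0154
grasp_force: 58.9
```

Emit:
move_arm(
  targets=[
    [[0,0,-0.4,0],[0,0,-0.8,0],[0,0,-1.0,0],[0,0,-1.2,0],[0,0,-1.2,0],[0,0,-1.2,0],[0,0,-1.2,0],[0,0,-1.2,0],[0,0,-1.0,0],[0,0,-0.8,0],[0,0,0,0],[0,0,0,0]],
  ],
)

```text
clock: 6.98
tcp_pos: [0.4987, -0.176, 0.2017]
eef_rot: [[0.907, 0.422, 0.001], [0.422, -0.907, -0.0], [0.001, 0.001, -1.0]]
wrist_force: [-0.2, 0.1, -0.9]
width: 0.0151
grasp_force: 58.4
```

```bash
python3 - <<'E'
from h import *
s=readout.sense();print(s['clock'],s['tcp_pos'],s['wrist_force'],s['width'],s['grasp_force'])
c=s['tcp_pos'][:2]
o=[]
for n in ("top","side"):
    im,d=grab_frame(n); np.savez(n+"1.npz",im=im,d=d); m=camera_model(n); T=np.linalg.inv(m['extrinsics'])
    W=cloud(d,m); z=W[...,2]
    for nm,cc in (("G",c),("D",(.544,.121))):
        for lo,hi in ((.105,.16),(.165,.172),(.08,.095)):
            p=W[(d>0)&(abs(W[...,0]-cc[0])<.06)&(abs(W[...,1]-cc[1])<.06)&(z>lo)&(z<hi)]
            if len(p)>8: print(n,nm,lo,len(p),rect(p))
    q=T[:3,:3]@np.array([c[0],c[1],.14])+T[:3,3]; u=int(m['fx']*q[0]/q[2]+m['cx']); v=int(m['fy']*q[1]/q[2]+m['cy'])
    o.append(cv2.resize(im[v-60:v+60,u-60:u+60,::-1],(400,400),interpolation=3))
cv2.imwrite("pics/lift.png",np.hstack(o))
E
```

```text
6.9833 [ 0.49872503 -0.17600052  0.20167992] [-0.22434858  0.07059046 -0.90136875] 0.015094591860407963 58.40499937534332
top G 0.08 39 (array([ 511.4, -167.6]), array([15. , 28.7]), 24.8)
top D 0.08 430 (array([544.2, 122.2]), array([89.4, 26.4]), 16.0)
side G 0.105 196 (array([ 497.8, -176.2]), array([31.6, 10.1]), 23.2)
side G 0.165 17 (array([ 487.1, -181. ]), array([ 9.3, 10.4]), 38.4)
side G 0.08 35 (array([ 495.9, -176.9]), array([42.3, 28.8]), 27.4)
side D 0.08 131 (array([544. , 119.6]), array([88.4, 28.2]), 17.5)
```

View pics/lift.png

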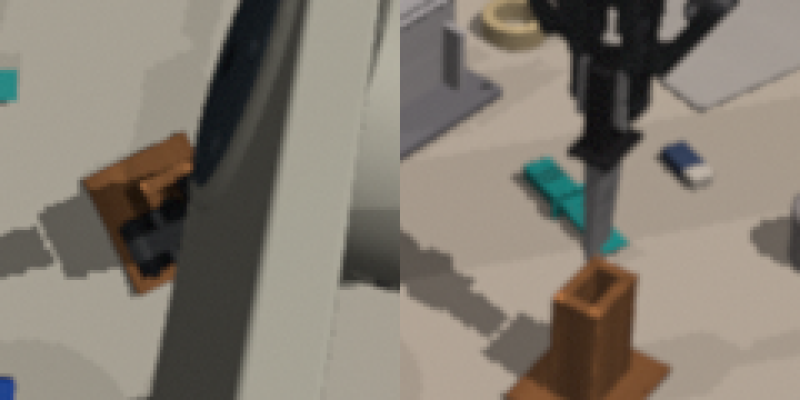

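The gauge is lifted clear in the side crop: blade tip at (595,255), above the empty holder slot. Next: twist to the dock's yaw and carry it over the slot.

Emit:
move_arm(
  targets=[
    [[0,0,0,0.75],[0,0,0,0.76],[0.6,-1.3,0,0],[1.2,-2.6,0,0],[1.5,-3.3,0,0],[1.5,-3.3,0,0],[1.7,-3.7,0,0],[1.7,-3.7,0,0],[1.5,-3.3,0,0],[1.3,-2.9,0,0],[1.0,-2.1,0,0],[0.52,-1.11,0,0]],
  ],
)

```text
clock: 8.08
tcp_pos: [0.5441, 0.1237, 0.2004]
eef_rot: [[0.961, 0.276, -0.001], [0.276, -0.961, 0.0], [-0.001, -0.001, -1.0]]
wrist_force: [0.5, -0.2, -0.5]
width: 0.0153
grasp_force: 58.5
```

Emit:
move_arm(
  targets=[
    [[0,0,0,0],[0,0,0,0],[0,0,0,0]],
  ],
)

```text
clock: 8.33
tcp_pos: [0.5438, 0.1199, 0.2008]
eef_rot: [[0.962, 0.274, -0.001], [0.274, -0.962, -0.001], [-0.001, 0.0, -1.0]]
wrist_force: [-0.7, 0.5, -0.3]
width: 0.015
grasp_force: 58.5
```

```bash
python3 - <<'E'
from h import *
s=readout.sense();print(s['clock'],s['tcp_pos'],np.round(s['eef_rot'],3).tolist(),s['wrist_force'],s['wrist_torque'])
R=s['eef_rot'];t0=s['tcp_pos'];o=[]
for n in ("side","top","wrist"):
    m=camera_model(n); im,d=grab_frame(n); np.savez(n+"2.npz",im=im,d=d); 
    W=(wcloud if n=="wrist" else cloud)(d,m); t=(W-t0)@R*1000; z=W[...,2]
    near=(d>0)&(abs(t[...,0])<60)&(abs(t[...,1])<60)
    for nm,lo,hi in (("lip",.081,.09),("blade",.112,.165),("collar",.178,.184),):
        k=near&(z>lo)&(z<hi)
        if nm!="lip": k&=(abs(t[...,0])<25)&(abs(t[...,1])<20)
        p=t[k]
        if len(p)>8: print(n,nm,len(p),np.round(np.percentile(p[:,:2],[1,50,99],0),1).tolist(),rect(W[k]))
    T=np.linalg.inv(m['extrinsics'])
    if n!="wrist":
        q=T[:3,:3]@np.array([t0[0],t0[1],.11])+T[:3,3]; u=int(m['fx']*q[0]/q[2]+m['cx']); v=int(m['fy']*q[1]/q[2]+m['cy'])
        if n=="side": o.append(cv2.resize(im[v-50:v+50,u-50:u+50,::-1],(400,400),interpolation=3))
    else: o.append(cv2.resize(im[80:400,160:480,::-1],(400,400)))
cv2.imwrite("pics/dock.png",np.hstack(o))
E
```

```text
8.3333 [0.54376754 0.11989252 0.20080015] [[0.962, 0.274, -0.001], [0.274, -0.962, -0.001], [-0.001, 0.0, -1.0]] [-0.74176937  0.54245358 -0.26188088] [-0.02575933  0.05026268 -0.00869473]
side lip 113 [[-44.8, -12.5], [0.1, -6.5], [43.9, 15.1]] (array([543.6, 118.6]), array([92.2, 28.6]), 17.0)
side blade 201 [[-17.2, -5.1], [-5.1, 2.6], [12.8, 6.8]] (array([542.1, 116.7]), array([30.7, 13.3]), 5.6)
side collar 77 [[-22.2, -12.7], [-9.8, 8.6], [15.7, 15.5]] (array([540.5, 118.2]), array([38.6, 29.6]), 15.6)
top lip 192 [[-43.2, -14.6], [-21.8, 4.4], [10.2, 10.8]] (array([527.8, 117.5]), array([55.3, 26.1]), 15.6)
top collar 19 [[-19.4, 3.8], [-14.7, 9.5], [-5.2, 13.1]] (array([533.5, 106.1]), array([ 8.1, 16.8]), 68.3)
wrist lip 1854 [[-14.3, -13.8], [16.5, -5.4], [45.3, 12.1]] (array([557.9, 125. ]), array([61.6, 26.2]), 16.4)
wrist blade 286 [[11.4, -3.9], [11.9, 0.4], [12.5, 4.1]] (array([555.2, 123. ]), array([1.3, 8.9]), 15.9)
wrist collar 187 [[1.7, -13.6], [17.9, -0.5], [18.4, 13.9]] (array([553.1, 122.4]), array([17.4, 28.1]), 15.9)
```

View pics/dock.png

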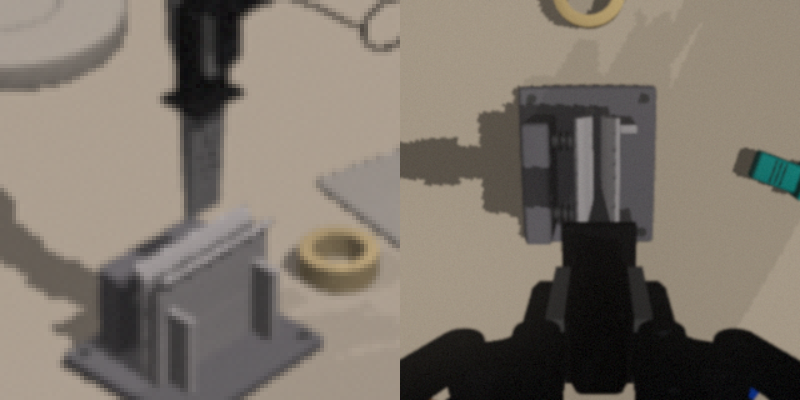

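The side crop shows the blade tip (203,215) above the funnel, and in the wrist crop the blade lines up with the slot near (600,200). The offset is under 1 mm, well inside the funnel. Lowering it to the mouth, then slowly while watching the force.

Emit:
move_arm(
  targets=[
    [[0,-0.03,0.3,0],[0,0,0.5,0],[0,0,0.5,0],[0,0,0.5,0],[0,0,0.5,0],[0,0,0.5,0],[0,0,0.4,0],[0,0,0.3,0],[0,0,0,0],[0,0,0,0],[0,0,0,0]],
  ],
)

```text
clock: 9.4
tcp_pos: [0.5443, 0.1213, 0.1665]
eef_rot: [[0.962, 0.274, 0.0], [0.274, -0.962, 0.0], [0.0, 0.0, -1.0]]
wrist_force: [0.6, 0.1, -0.4]
width: 0.0156
grasp_force: 58.5
```

Emit:
move_arm(
  targets=[
    [[0,0,0.2,0],[0,0,0.2,0],[0,0,0.2,0],[0,0,0.2,0],[0,0,0,0],[0,0,0,0]],
  ],
)

```text
clock: 9.9
tcp_pos: [0.544, 0.1212, 0.1581]
eef_rot: [[0.962, 0.274, -0.0], [0.274, -0.962, -0.0], [-0.0, -0.0, -1.0]]
wrist_force: [-0.2, 0.1, -1.2]
width: 0.0153
grasp_force: 58.5
```

Emit:
move_arm(
  targets=[
    [[0,0,0.1,0],[0,0,0.1,0],[0,0,0.1,0],[0,0,0.1,0]],
  ],
)

```text
clock: 10.23
tcp_pos: [0.5441, 0.1213, 0.1542]
eef_rot: [[0.962, 0.274, 0.0], [0.274, -0.962, -0.0], [0.0, 0.0, -1.0]]
wrist_force: [0.3, -0.0, -1.8]
width: 0.0157
grasp_force: 58.5
```

Emit:
move_arm(
  targets=[
    [[0,0,0.1,0],[0,0,0.1,0],[0,0,0.1,0],[0,0,0.1,0]],
  ],
)

```text
clock: 10.57
tcp_pos: [0.5441, 0.1213, 0.1502]
eef_rot: [[0.962, 0.274, 0.0], [0.274, -0.962, 0.0], [0.0, 0.0, -1.0]]
wrist_force: [0.0, -0.1, 0.1]
width: 0.0157
grasp_force: 58.5
```

Emit:
move_arm(
  targets=[
    [[0,0,0.1,0],[0,0,0.1,0],[0,0,0.1,0],[0,0,0.1,0]],
  ],
)

```text
clock: 10.9
tcp_pos: [0.5444, 0.1213, 0.1465]
eef_rot: [[0.962, 0.274, 0.001], [0.274, -0.962, 0.0], [0.001, 0.0, -1.0]]
wrist_force: [0.3, 0.1, 2.9]
width: 0.0153
grasp_force: 58.8
```

Emit:
move_arm(
  targets=[
    [[0,0,0.1,0],[0,0,0.1,0],[0,0,0.1,0],[0,0,0.1,0]],
  ],
)

```text
clock: 11.23
tcp_pos: [0.5444, 0.1213, 0.1424]
eef_rot: [[0.962, 0.274, 0.001], [0.274, -0.962, 0.0], [0.001, 0.0, -1.0]]
wrist_force: [-0.0, -0.4, 2.9]
width: 0.015
grasp_force: 58.9
```

Emit:
move_arm(
  targets=[
    [[0,0,0.1,0],[0,0,0.1,0],[0,0,0.1,0],[0,0,0.1,0]],
  ],
)

```text
clock: 11.57
tcp_pos: [0.5442, 0.1213, 0.1382]
eef_rot: [[0.962, 0.274, 0.0], [0.274, -0.962, 0.0], [0.0, 0.0, -1.0]]
wrist_force: [-0.6, -0.9, 4.6]
width: 0.0152
grasp_force: 58.9
```

Force rose near TCP z≈0.149 and has grown since, now about 11 mm past that. I'll check the sprung cheek's travel in the wrist and side views.

```bash
python3 - <<'E'
from h import *
s=readout.sense();print(s['clock'],s['tcp_pos'],s['wrist_force'])
c,sn=np.cos(np.radians(15.9)),np.sin(np.radians(15.9)); O=np.array([.5442,.121])
o=[]
def meas(n,d,m,im):
    W=(wcloud if n=="wrist" else cloud)(d,m); q=W[...,:2]-O; x=(q[...,0]*c+q[...,1]*sn)*1000; y=(-q[...,0]*sn+q[...,1]*c)*1000; z=W[...,2]
    for nm,x0,x1 in (("far",22,42),("near",-42,-22)):
        k=(d>0)&(x>x0)&(x<x1)&(abs(y)<25)&(z>.079)&(z<.092)
        yy=y[k]
        if k.sum()>20:
            b=[yy[np.abs(x[k]-xx)<2.5] for xx in np.arange(x0+3,x1-2,3)]
            e=np.array([(a.min(),a.max()) for a in b if len(a)>4])
            print(n,nm,k.sum(),"lip min/max/width",np.round([*e.mean(0),(e[:,1]-e[:,0]).mean()],2))
import pickle
for n in ("wrist","side"):
    z=np.load(n+"2.npz")
    m=camera_model(n)
    if n=="wrist":
        # earlier wrist pose: shift of TCP since then (same orientation)
        m0={**m,'extrinsics':m['extrinsics'].copy()}; m0['extrinsics'][:3,3]+=np.array([.54377,.11989,.2008])-s['tcp_pos']
    else: m0=m
    print("before"); meas(n,z['d'],m0,z['im'])
    im,d=grab_frame(n); np.savez(n+"3.npz",im=im,d=d); print("now"); meas(n,d,m,im)
    o.append(cv2.resize(im[80:400,160:480,::-1] if n=="wrist" else im[180:280,250:350,::-1],(400,400),interpolation=3))
cv2.imwrite("pics/in.png",np.hstack(o))
E
```

```text
11.5667 [0.54420131 0.12128519 0.13824475] [-0.62126862 -0.90469908  4.56314112]
before
wrist far 749 lip min/max/width [-12.47  12.88  25.34]
now
wrist far 1333 lip min/max/width [-13.1   13.81  26.91]
before
side far 36 lip min/max/width [-11.83   9.5   21.33]
side near 37 lip min/max/width [-13.44   9.98  23.42]
now
side far 29 lip min/max/width [-13.72  12.3   26.03]
side near 34 lip min/max/width [-12.86  11.85  24.71]
```

View pics/in.png

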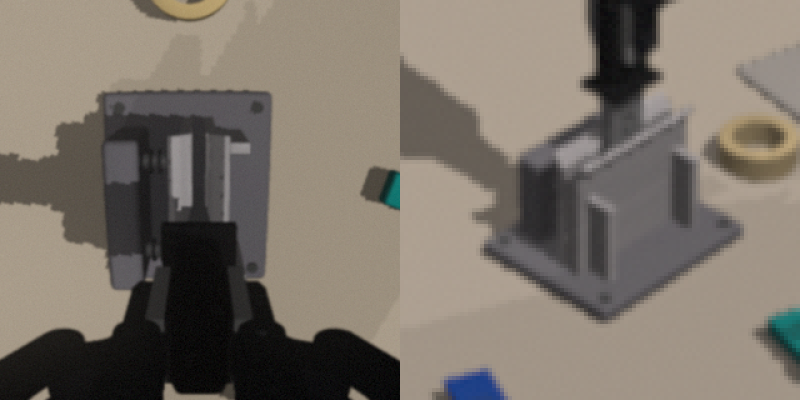

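The blade is in the slot in both views (wrist (200,190), side (625,130)). The lip opening has grown by about 1.5 mm in the wrist view, which agrees with the 1.4 mm expected from depth. I'll let it settle, then hand in.

Emit:
move_arm(
  targets=[
    [[0,0,0,0],[0,0,0,0],[0,0,0,0],[0,0,0,0],[0,0,0,0],[0,0,0,0]],
  ],
)

```text
clock: 12.17
tcp_pos: [0.5441, 0.1213, 0.1381]
eef_rot: [[0.962, 0.274, -0.0], [0.274, -0.962, -0.0], [-0.0, -0.0, -1.0]]
wrist_force: [1.6, 0.4, -0.6]
width: 0.0153
grasp_force: 58.8
```

```bash
python3 - <<'E'
from station import readout, workorder
s=readout.sense();print(s['clock'],s['tcp_pos'],s['wrist_force'],s['grasp_force'])
if s['wrist_force'][2]>1.5 and s['grasp_force']>20: print(workorder.finish_job())
E
```

```text
12.1667 [0.54406489 0.12127385 0.1381351 ] [ 1.59708003  0.39231408 -0.63182158] 58.773080706596375
```

The vertical drag has relaxed now that the arm is still. A 2 mm nudge, which is safe for the cheek, will show whether the blade is still snug.

Emit:
move_arm(
  targets=[
    [[0,0,0.1,0],[0,0,0.1,0]],
  ],
)

```text
clock: 12.33
tcp_pos: [0.5442, 0.1213, 0.1365]
eef_rot: [[0.962, 0.274, 0.0], [0.274, -0.962, -0.0], [0.0, 0.0, -1.0]]
wrist_force: [-0.0, 0.0, 5.3]
width: 0.0153
grasp_force: 59.0
```

Emit:
move_arm(
  targets=[
    [[0,0,0,0],[0,0,0,0],[0,0,0,0]],
  ],
)

```text
clock: 12.58
tcp_pos: [0.5441, 0.1213, 0.1363]
eef_rot: [[0.962, 0.274, 0.0], [0.274, -0.962, -0.0], [0.0, 0.0, -1.0]]
wrist_force: [0.8, 0.6, 3.4]
width: 0.0154
grasp_force: 59.0
```

```bash
python3 - <<'E'
from h import *
s=readout.sense(); print(s['wrist_force'],s['wrist_torque'],s['tcp_pos'])
c,sn=np.cos(np.radians(15.9)),np.sin(np.radians(15.9)); O=np.array([.5442,.121])
m=camera_model("wrist"); im,d=grab_frame("wrist"); W=wcloud(d,m); q=W[...,:2]-O
x=(q[...,0]*c+q[...,1]*sn)*1000; y=(-q[...,0]*sn+q[...,1]*c)*1000; z=W[...,2]
k=(d>0)&(abs(x-32)<10)&(abs(y)<25)&(z>.079)&(z<.092)
e=np.array([(a.min(),a.max()) for a in (y[k][abs(x[k]-xx)<2.5] for xx in range(25,40,3)) if len(a)>4]); print(e.mean(0),np.diff(e.mean(0)))
t=(W-s['tcp_pos'])@s['eef_rot']*1000
k=(d>0)&(abs(t[...,0]-18)<4)&(abs(t[...,1])<16)&(z>.095)&(z<.135); print("collar z (77 mm above tip)",np.percentile(z[k],[50,95,99]),k.sum())
E
```

```text
[0.84911024 0.58849939 3.37668734] [-0.01245938 -0.06663362 -0.00209043] [0.54414882 0.12125971 0.13634747]
[-13.28953895  13.97328258] [27.26282154]
collar z (77 mm above tip) [0.12007294 0.123539   0.13353927] 704
```

Drag came straight back (5.3 N), the cheek is out by about 1.6 mm, and the gauge hasn't slipped in the grip. Handing in.

```bash
python3 -c "
from station import workorder
print(workorder.finish_job())"
```

```text
the job is handed in; nothing more can be done
None
```

The job is handed in, with no verdict shown: the gauge is held still and gripped in the dock's slot, tip about 43 mm above the desk, with the sprung cheek pushed back an estimated 1.6 mm, which puts the slot width at roughly 5.3 mm.

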